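Brush the broken pellet off the press die bed

ROBOT

A 6-joint arm with a two-finger parallel gripper is mounted at the origin on the work surface. World frame = base frame: x ahead of the robot, y to its left, z up, the work surface at z = 0. Lengths are in m, angles in rad, forces in N, time in s.
With the tool pointing down it reaches from about 0.35 to 0.975 m from the base axis. Payload 4.9 kg.
Tool frame: the origin (TCP) lies at the very end of the fingers, on their centre line; the grasp point (between the pads) lies manip.grip_point_offset behind it (manip.grip_point_offset is the distance from the TCP to the grasp point, in m); z points along the fingers, y is the line along which they close (so a half turn about z gives the same grasp; the last joint's range is limited). The gripper opens to 85 mm and grips with 20 to 120 N. Pads are 22 mm wide; open, the fingers measure 114 mm over their backs; the gripper's body (76 mm by 85 mm) begins 54 mm behind the grasp point. The pads swing forward as they close: fully open they stand 13 mm farther back than shut.
Start: joints at [1.098, 0.053, 1.613, -0, 1.476, -0.119], TCP at [0.217, 0.586, 0.231] pointing down, gripper open.
Joint ranges: [-3.01, 3.01], [-1.01, 2.22], [0.06, 2.58], [-1.02, 4.17], [0.09, 2.62], [-3.14, 3.14]. Speed limits (rad/s): [2.57, 2.57, 3.14, 3.14, 3.14, 3.14].

INTERFACE

Orientations are given as a unit quaternion [w, x, y, z].
In Python, from plant import manip gives the robot as it stands.
- The arm moves only by the shell command python3 -m crank 'ROWS' [OPENING]. ROWS is JSON, a list of rows, each an object of numbers: "x", "y", "z": the shift along the tool's x, y, z in cm; "turn": the turn about the tool's z in rad. In form: [{"x": .., "y": .., "z": .., "turn": ..}, ...]. A call has 1 to 5 rows; each row shifts and turns the commanded pose from where the row before left it, along the tool's axes as they then stand; what a row does not reach is not made up. A row lasts 1/10 s, in which the tool goes at most 50 mm and 8.59 degrees, less where a joint would pass 70% of its speed; a pose out of reach is approached as far as the arm can. A call with a gripper value outside its range is refused whole. OPENING is the opening in per cent of the stroke, from 0 (shut) to 100 (fully open), set as the call begins (- or left out, the last holds). The fingers move at their own pace and stop on an object; the grip force is fixed at half the most. Time passes only in rows, so rows that do not move let the fingers close. It gives the time, the measured TCP pose, the force, the opening and the grip force at its end, in the units of the state.
- manip.state(): the state, without advancing time (a new reading comes with each control period).
- manip.grab_frame(name): name is "scene" or "top" or "wrist"; returns (picture, depth): 420x560x3 uint8, red, green, blue; 420x560 float32, m along the optical axis (not along the pixel's ray), 0 where there is no reading.
- manip.camera_model(name): a dict with "mtx" (3x3 intrinsics, pixels), "world_to_cam" (4x4, takes a point from world to camera coordinates). Camera axes: x right, y down, z forward; pixel columns grow to the right and rows downward; lengths in m; the calibration is good to about 2 mm. A picture is of the moment at which its call begins: read the wrist's pose just before it. camera_model takes no time and is no camera call; for the wrist camera it gives the pose at the moment of the call.
- manip.job_done(): hands the job in; it is judged then, once.
The state is a dict: "time": time; "joint_pos": joint angles; "joint_vel": joint speeds; "joint_efforts": joint torques, N m; "tool_pos": TCP position; "tool_rot": TCP orientation; "contact_force": force on the tool from outside, world axes, zero at the start; "ft_torque": the same for the moment, N m; "gripper_width": opening from 0.0 (shut) to 1.0 (fully open); "grasp_force": force on a finger pad.
Only numpy, scipy, OpenCV 4.12 (cv2) and the standard library are available. Lean on these libraries where they do the work, as an engineer would, in place of code of your own. Each camera call takes 0.05 s, during which the arm holds its last target. There are 200 camera calls.

TASK

Take the brush with the blue grip (not the red one) and sweep both lumps of broken pellet along the die bed, off its open end and into the green catch tray; move the lumps with the brush, never with the gripper. Then stand the blue brush, bristles down, on the bench clear of the die set and let go.

Things in the scene. Friction and masses are not known exactly. Their poses are not given: they have to be found in the camera images.
- press: Fixed steel die bed with green catch tray. Origin on the bench, mid-width; z up, x along the bed to the tray (robot's left, within 18 deg), y across. mm: bed top z 30, x -90..80, y -55..55; side rails (15 wide) and back stop (x -100..-90) 12 higher; end x 80 open. Tray x 80..200, y -70..70, wall tops z 34, floor z 4. Two pillars, 18 thick, at x -80, y +/-85, tops z 100.
- brush_grip (a point): Centre of the loose 160 g brush's blue grip: a block 22 (x) by 46 (y) by 50 mm high, 64 mm above the bristle ends. Axes: x the thin way (sweeps either way), y along the width, z up. Below it a wooden back 34 x 94 mm, 14 thick, then black bristles 30 x 90 mm, 25 long, rigid as a block. Stands on its bristles on the bench, beside a like brush with a red grip; their places may be swapped.
- lump_a_mid (a point): Centre of a loose reddish-brown lump of pressed pellet, about 24 x 20 x 14 mm high, 10 to 20 g, lying on the die bed in its half on the press's -y side, at least 50 mm ahead of the back stop.
- lump_b_mid (a point): Centre of the other lump, of the same kind, size and colour, on the press's +y side of the bed, at least 50 mm ahead of the back stop.
Not all that is in view belongs to the job. Leave any purple look-alike of the part that bears lump_a_mid alone.

How it is judged:
On the way, in this order (a step that is already met when the one before it is completed fails the run):
1. the blue brush is brought down onto the die bed (bristles within 15 mm of it) (x of brush_grip in the frame of press between -0.1 and 0.085 m and y of brush_grip in the frame of press between -0.05 and 0.05 m and z of brush_grip in the frame of press below 0.109 m), for 0.1 s.
2. both lumps are in the catch tray (x of lump_a_mid in the frame of press between 0.08 and 0.2 m and y of lump_a_mid in the frame of press between -0.07 and 0.07 m and z of each of lump_a_mid, lump_b_mid in the frame of press below 0.03 m and x of lump_b_mid in the frame of press between 0.08 and 0.2 m and y of lump_b_mid in the frame of press between -0.07 and 0.07 m), for 0.2 s.
At the end, for the whole second after the job is handed in: Both lumps lie inside the green catch tray (centres within its outline and less than 30 mm above the bench), and the blue brush stands on the bench off the die set and its tray, bristles down, upright within about 10 degrees; everything at rest (all of step 2 and height (world z) of brush_grip between 0.055 and 0.071 m and angle between brush_grip's own z axis and vertical below 0.17 rad and (x of brush_grip in the frame of press below -0.11 m or x of brush_grip in the frame of press above 0.21 m or y of brush_grip in the frame of press below -0.08 m or y of brush_grip in the frame of press above 0.08 m) and linear speed of each of brush, lump_a, lump_b below 0.02 m/s); the robot touches nothing.
It fails at once if the gripper's fingers touch a lump (contact force between the fingers and lump_a above 0.5 N or contact force between the fingers and lump_b above 0.5 N).
It also fails if it takes over 51 s, if anything falls off the work surface, if the arm or the gripper's body presses on something with over 40 N, if the wrist force passes 120 N, or if a joint passes its speed limit or range.

## Working session

There is one attempt and no reset: what is moved stays moved. The work goes in short steps, Python scripts to look and compute and a shell command to move; the robot and the scene stay as the last step left them, time stands still between calls to the robot, and variables do not carry over. Pictures are saved under pics/ and viewed, at most 10 in all, crops included, and the job is handed in when it is done.

```bash
mkdir -p pics; ls
python3 - <<'E'
from plant import manip
import cv2,numpy as np,pickle
d={}
for n in ("scene","top"):
    p,z=manip.grab_frame(n); d[n]=(p,z,manip.camera_model(n)); cv2.imwrite(f"pics/{n}0.png",p[:,:,::-1])
pickle.dump(d,open("f0.pkl","wb"))
print(manip.grip_point_offset, manip.state())
for n in d: print(n,d[n][2])
E
```

```text
pics
0.0187 {'time': 0.1, 'joint_pos': array([ 1.09804482e+00,  5.32676311e-02,  1.61412800e+00,  1.70571771e-05,
        1.47601785e+00, -1.19003943e-01]), 'joint_vel': array([ 0.00127445, -0.00168548, -0.00449264,  0.00259812, -0.00436345,
        0.00125941]), 'joint_efforts': array([-2.84696716e-04, -3.94903350e+01, -3.71361709e+01, -6.11224436e-05,
        3.94195144e-03, -3.33981163e-06]), 'tool_pos': array([0.21625264, 0.58580374, 0.23021749]), 'tool_rot': array([-2.73579082e-04,  1.75953720e-01,  9.84398019e-01, -8.68379035e-04]), 'contact_force': array([-0.65616436, -0.32218719, -0.38726888]), 'ft_torque': array([ 0.01079862, -0.03283385, -0.00129714]), 'grasp_force': 0.0, 'gripper_width': 1.0016507678636892}
scene {'mtx': array([[455.43629044,   0.        , 280.42832606],
       [  0.        , 455.43629044, 208.23473189],
       [  0.        ,   0.        ,   1.        ]]), 'world_to_cam': array([[ 0.34346367,  0.93916412, -0.00186009, -0.12774796],
       [ 0.74362724, -0.27316211, -0.61024667, -0.39705351],
       [-0.57362988,  0.20821434, -0.79220928,  1.06510197],
       [ 0.        ,  0.        ,  0.        ,  1.        ]])}
top {'mtx': array([[423.58619301,   0.        , 283.29069919],
       [  0.        , 423.58619301, 211.38861407],
       [  0.        ,   0.        ,   1.        ]]), 'world_to_cam': array([[ 0.14300095, -0.98971866, -0.00277539, -0.16064249],
       [-0.9696591 , -0.13953974, -0.20072343,  0.56887154],
       [ 0.19827245,  0.03139482, -0.97964402,  0.61934423],
       [ 0.        ,  0.        ,  0.        ,  1.        ]])}
```

View pics/top0.png

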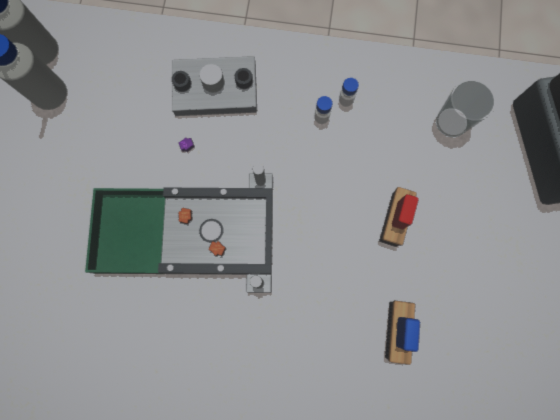

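View pics/scene0.png

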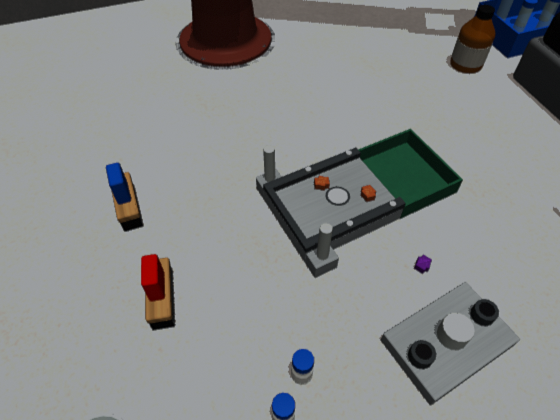

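The top view shows a blue-grip brush at (408,335) and a red-grip one at (407,212). The blue one fits, so that is the target. Reddish-brown lumps lie on the bed at (185,215) and (217,248), and the purple look-alike at (186,145) gets left alone. The tray is on the left. I'll measure these and confirm in a crop.

```bash
cat > h.py <<'E'
import numpy as np,cv2
def cloud(p,z,c):
    v,u=np.indices(z.shape); K=c["mtx"]
    P=np.stack([(u-K[0,2])/K[0,0]*z,(v-K[1,2])/K[1,1]*z,z],-1)
    T=np.linalg.inv(c["world_to_cam"]); return P@T[:3,:3].T+T[:3,3]
def rect(P):
    r=cv2.minAreaRect(P[:,:2].astype(np.float32)*1000); return np.round(r[0],1),np.round(r[1],1),round(r[2],1)
E
python3 - <<'E'
import pickle,cv2,numpy as np
from h import *
d=pickle.load(open("f0.pkl","rb"))
for n in ("top","scene"):
    p,z,c=d[n]; W=cloud(p,z,c); h=cv2.cvtColor(p,cv2.COLOR_RGB2HSV); H,S,V=[h[...,i].astype(int) for i in range(3)]
    X,Y,Z=W[...,0],W[...,1],W[...,2]; ok=z>0
    def rep(name,m):
        P=W[m&ok]
        if len(P)<5: print(n,name,len(P));return
        print(n,name,len(P),"med",np.median(P,0).round(4),"z",P[:,2].min().round(3),P[:,2].max().round(3),"rect",rect(P))
    v,u=np.indices(z.shape)
    box=lambda a,b,cc,e:(u>=a)&(u<=b)&(v>=cc)&(v<=e)
    if n=="top":
        B=box(380,430,290,375); L=box(165,235,200,262); T=box(75,280,175,290)
    else:
        B=box(95,150,155,235); L=box(300,385,165,205); T=box(250,470,120,260)
    blue=B&(H>105)&(H<130)&(S>150)
    rep("blue all",blue); rep("blue top",blue&(Z>.083))
    rep("wood top",B&(Z>.03)&(Z<.048)&(H<25)&(S>80))
    rep("brush all",B&(Z>.01))
    red=L&((H<15)|(H>170))&(S>120)
    k,lab=cv2.connectedComponents(red.astype(np.uint8))
    for i in range(1,k):
        if (lab==i).sum()>10: rep("lump",lab==i)
    rep("press z>.02",T&(Z>.022)&(Z<.055))
    rep("bed",T&(Z>.026)&(Z<.034)&(S<60)&~red)
    rep("tray floor",T&(Z<.012)&(H>50)&(H<90)&(S>90))
    rep("rail",T&(Z>.038)&(Z<.048))
    rep("pillar tops",box(240,280,155,185)&(Z>.09) if n=="top" else box(315,340,220,250)&(Z>.09))
    rep("pillar2",box(240,280,270,295)&(Z>.09) if n=="top" else box(260,280,140,180)&(Z>.09))
p=d["top"][0][:,:,::-1]
a=cv2.resize(p[280:380,370:450],None,fx=5,fy=5,interpolation=2); b=cv2.resize(p[180:280,150:230],None,fx=5,fy=5,interpolation=2)
cv2.imwrite("pics/crop1.png",np.hstack([a,b[:500,:400]]))
E
```

```text
top blue all 409 med [ 0.4272 -0.2865  0.088 ] z 0.085 0.092 rect (array([ 427.4, -286.7]), array([42.8, 19.4]), 1.6)
top blue top 409 med [ 0.4272 -0.2865  0.088 ] z 0.085 0.092 rect (array([ 427.4, -286.7]), array([42.8, 19.4]), 1.6)
top wood top 777 med [ 0.4287 -0.281   0.0379] z 0.031 0.042 rect (array([ 427. , -286.5]), array([92.3, 32.3]), 0.4)
top brush all 1724 med [ 0.4273 -0.2802  0.0392] z 0.01 0.092 rect (array([ 427.1, -287.5]), array([94. , 34.2]), 0.9)
top lump 142 med [0.5594 0.081  0.0432] z 0.041 0.046 rect (array([559.9,  81.2]), array([23.3, 18.4]), 9.6)
top lump 135 med [0.5143 0.0201 0.0433] z 0.04 0.046 rect (array([514.4,  20.3]), array([24.7, 16.8]), 54.1)
top press z>.02 10838 med [0.5422 0.0298 0.0302] z 0.022 0.054 rect (array([536.2,  86.4]), array([192.7, 300.5]), 7.8)
top bed 7111 med [0.5431 0.0268 0.0294] z 0.026 0.034 rect (array([536.2,  86.4]), array([192.7, 300.5]), 7.8)
top tray floor 4495 med [0.5215 0.1778 0.0035] z -0.001 0.008 rect (array([524. , 178.2]), array([126.5, 108.6]), 8.1)
top rail 2834 med [0.5416 0.017  0.0416] z 0.038 0.048 rect
[... 996 characters left out ...]
 press z>.02 9663 med [0.5475 0.027  0.0299] z 0.022 0.055 rect (array([536.8,  85.1]), array([200.4, 301.8]), 7.8)
scene bed 5415 med [0.5456 0.019  0.0291] z 0.026 0.034 rect (array([537.2,  84.8]), array([200.3, 301.3]), 7.7)
scene tray floor 3197 med [0.5181 0.1824 0.0031] z -0.001 0.012 rect (array([526.6, 173.4]), array([139.4, 118. ]), 7.5)
scene rail 2518 med [0.5592 0.0147 0.0412] z 0.038 0.048 rect (array([547.6,  26. ]), array([184.4, 181.5]), 7.7)
scene pillar tops 155 med [ 0.6414 -0.0339  0.0984] z 0.09 0.102 rect (array([639.5, -33.2]), array([17.4, 17.4]), 6.4)
scene pillar2 114 med [ 0.4739 -0.0563  0.0982] z 0.09 0.101 rect (array([471.4, -56. ]), array([16.7, 19. ]), 86.1)
```

View pics/crop1.png

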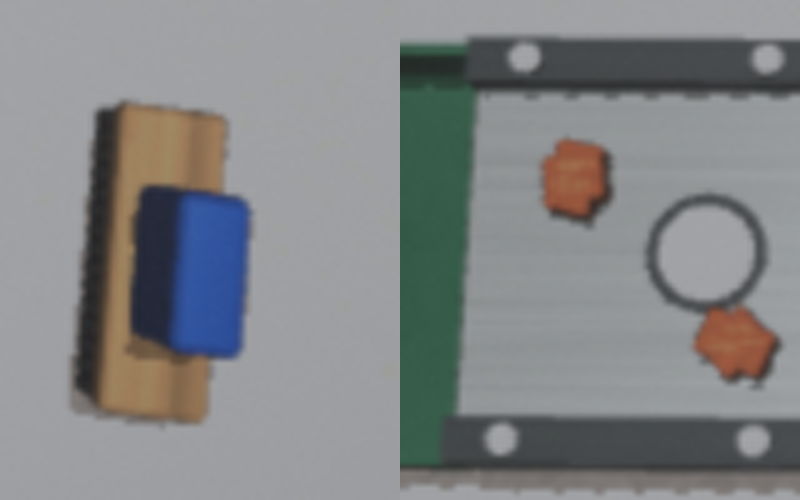

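The crop confirms the blue-grip brush (left) and the two reddish-brown lumps on the bed (right). In the world frame the brush is at (0.428, -0.288), with its wide side along x and a yaw of about 1°. The press origin is near (0.544, 0.036), with its x axis at 97.7°. In the press frame the lumps are at x 42, y -23 and x -12, y 31 mm.

```bash
python3 -m crank '[{"turn":-0.1235},{"turn":-0.1235},{"turn":-0.1235},{}]' 100
python3 -m crank '[{"x":-4,"y":-2},{"x":-4,"y":-2},{"x":-4,"y":-2},{"x":-4,"y":-2},{"x":-4,"y":-2}]'
python3 -m crank '[{"y":-4},{"y":-4},{"y":-4},{"y":-4},{"y":-4}]'
python3 -m crank '[{"y":-4},{"y":-4},{"y":-4},{"y":-4},{"y":-4}]'
python3 -m crank '[{"y":-4},{"y":-4},{"y":-4},{"y":-4},{"y":-4}]'
python3 -m crank '[{"y":-4},{"y":-4},{"y":-4},{},{}]'
```

```text
schema error: expected keys x, y, z, turn
schema error: expected keys x, y, z, turn
schema error: expected keys x, y, z, turn
schema error: expected keys x, y, z, turn
schema error: expected keys x, y, z, turn
schema error: expected keys x, y, z, turn
```

All four keys are required.

```bash
python3 -m crank '[{"x":0,"y":0,"z":0,"turn":-0.1235},{"x":0,"y":0,"z":0,"turn":-0.1235},{"x":0,"y":0,"z":0,"turn":-0.1235},{"x":0,"y":0,"z":0,"turn":0}]' 100
python3 -m crank '[{"x":-4,"y":-2,"z":0,"turn":0},{"x":-4,"y":-2,"z":0,"turn":0},{"x":-4,"y":-2,"z":0,"turn":0},{"x":-4,"y":-2,"z":0,"turn":0},{"x":-4,"y":-2,"z":0,"turn":0}]'
python3 -m crank '[{"x":0,"y":-4,"z":0,"turn":0},{"x":0,"y":-4,"z":0,"turn":0},{"x":0,"y":-4,"z":0,"turn":0},{"x":0,"y":-4,"z":0,"turn":0},{"x":0,"y":-4,"z":0,"turn":0}]'
python3 -m crank '[{"x":0,"y":-4,"z":0,"turn":0},{"x":0,"y":-4,"z":0,"turn":0},{"x":0,"y":-4,"z":0,"turn":0},{"x":0,"y":-4,"z":0,"turn":0},{"x":0,"y":-4,"z":0,"turn":0}]'
python3 -m crank '[{"x":0,"y":-4,"z":0,"turn":0},{"x":0,"y":-4,"z":0,"turn":0},{"x":0,"y":-4,"z":0,"turn":0},{"x":0,"y":-4,"z":0,"turn":0},{"x":0,"y":-4,"z":0,"turn":0}]'
python3 -m crank '[{"x":0,"y":-4,"z":0,"turn":0},{"x":0,"y":-4,"z":0,"turn":0},{"x":0,"y":-4,"z":0,"turn":0},{"x":0,"y":0,"z":0,"turn":0},{"x":0,"y":0,"z":0,"turn":0}]'
```

```text
time: 0.5
tool_pos: [0.2164, 0.586, 0.2306]
tool_rot: [-0.0, -0.008, 1.0, -0.001]
contact_force: [-0.2, -0.4, -0.0]
gripper_width: 0.999
grasp_force: 0.0
time: 1.0
tool_pos: [0.4195, 0.4886, 0.231]
tool_rot: [-0.0, -0.007, 1.0, -0.0]
contact_force: [-0.2, 0.2, 0.0]
gripper_width: 1.001
grasp_force: 0.0
time: 1.5
tool_pos: [0.4212, 0.2881, 0.2309]
tool_rot: [-0.0, -0.007, 1.0, -0.0]
contact_force: [0.9, -0.6, -0.1]
gripper_width: 0.998
grasp_force: 0.0
time: 2.0
tool_pos: [0.4244, 0.0882, 0.2312]
tool_rot: [0.0, -0.007, 1.0, -0.0]
contact_force: [1.2, 0.3, 0.6]
gripper_width: 1.007
grasp_force: 0.0
time: 2.5
tool_pos: [0.4278, -0.1119, 0.2313]
tool_rot: [0.0, -0.007, 1.0, -0.0]
contact_force: [1.1, -0.2, 0.3]
gripper_width: 1.0
grasp_force: 0.0
time: 3.0
tool_pos: [0.4299, -0.2307, 0.2309]
tool_rot: [-0.0, -0.006, 1.0, 0.001]
contact_force: [-0.7, 0.5, -0.5]
gripper_width: 0.995
grasp_force: 0.0
```

```bash
python3 -m crank '[{"x":0.1,"y":-3,"z":0,"turn":0},{"x":0.1,"y":-2.7,"z":0,"turn":0},{"x":0,"y":0,"z":4,"turn":0},{"x":0,"y":0,"z":4,"turn":0},{"x":0,"y":0,"z":0,"turn":0}]'
python3 - <<'E'
from plant import manip
import cv2,numpy as np
from h import *
c=manip.camera_model("wrist"); p,z=manip.grab_frame("wrist"); W=cloud(p,z,c)
h=cv2.cvtColor(p,cv2.COLOR_RGB2HSV); m=(h[...,0]>105)&(h[...,0]<130)&(h[...,1]>150)&(z>0)&(W[...,2]>.083)&(W[...,2]<.1)
P=W[m]; print(len(P),np.median(P,0),rect(P),manip.state()["tool_pos"])
cv2.imwrite("pics/w1.png",p[:,:,::-1])
E
```

```text
time: 3.5
tool_pos: [0.426, -0.2832, 0.1448]
tool_rot: [-0.005, -0.008, 1.0, 0.004]
contact_force: [-0.7, 0.8, -0.6]
gripper_width: 0.999
grasp_force: 0.0
1624 [ 0.42284967 -0.28947385  0.08851338] (array([ 424.9, -289.5]), array([44.9, 20.5]), 0.7) [ 0.42767012 -0.28459811  0.14837162]
```

View pics/w1.png

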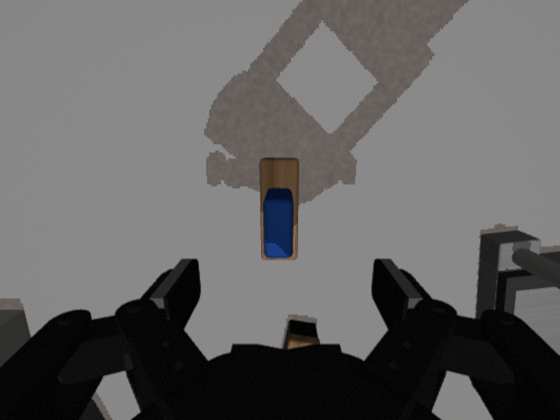

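The wrist view shows the blue brush at (279,222), lined up between the fingers, with the red one's edge at (300,335). It needs about 4 mm more in -y, then descend and close.

```bash
python3 -m crank '[{"x":0,"y":-0.4,"z":3,"turn":0},{"x":0,"y":0,"z":3,"turn":0},{"x":0,"y":0,"z":2,"turn":0},{"x":0,"y":0,"z":1.5,"turn":0},{"x":0,"y":0,"z":0,"turn":0}]'
python3 -m crank '[{"x":0,"y":0,"z":0,"turn":0},{"x":0,"y":0,"z":0,"turn":0}]'
```

```text
time: 4.05
tool_pos: [0.4292, -0.2906, 0.0561]
tool_rot: [-0.0, -0.009, 1.0, 0.0]
contact_force: [0.7, 0.3, 0.2]
gripper_width: 1.003
grasp_force: 0.0
time: 4.25
tool_pos: [0.4305, -0.2922, 0.0585]
tool_rot: [0.001, -0.008, 1.0, -0.001]
contact_force: [0.1, -0.6, -0.3]
gripper_width: 0.998
grasp_force: 0.0
```

```bash
python3 -m crank '[{"x":0.3,"y":0.3,"z":0.5,"turn":0},{"x":0,"y":0,"z":0,"turn":0},{"x":0,"y":0,"z":0,"turn":0}]'
python3 -m crank '[{"x":0,"y":0,"z":0,"turn":0},{"x":0,"y":0,"z":0,"turn":0},{"x":0,"y":0,"z":0,"turn":0},{"x":0,"y":0,"z":0,"turn":0},{"x":0,"y":0,"z":0,"turn":0}]' 0
python3 -m crank '[{"x":0,"y":0,"z":0,"turn":0},{"x":0,"y":0,"z":0,"turn":0},{"x":0,"y":0,"z":0,"turn":0},{"x":0,"y":0,"z":0,"turn":0},{"x":0,"y":0,"z":0,"turn":0}]' 0
```

```text
time: 4.55
tool_pos: [0.426, -0.2882, 0.0513]
tool_rot: [0.0, -0.008, 1.0, -0.0]
contact_force: [0.6, 0.3, 1.2]
gripper_width: 1.001
grasp_force: 0.0
time: 5.05
tool_pos: [0.4264, -0.2885, 0.0516]
tool_rot: [0.0, -0.008, 1.0, -0.0]
contact_force: [0.7, -0.2, -1.1]
gripper_width: 0.252
grasp_force: 59.0
time: 5.55
tool_pos: [0.4263, -0.2885, 0.0514]
tool_rot: [0.0, -0.008, 1.0, -0.0]
contact_force: [0.4, -0.7, 0.6]
gripper_width: 0.25
grasp_force: 59.2
```

```bash
python3 -m crank '[{"x":0,"y":0,"z":-2,"turn":0},{"x":0,"y":0,"z":-4,"turn":0},{"x":0,"y":0,"z":-4,"turn":0},{"x":0,"y":0,"z":-4,"turn":0},{"x":0,"y":0,"z":-2,"turn":0}]'
python3 -m crank '[{"x":-1,"y":2,"z":0,"turn":-0.04},{"x":-1.7,"y":4,"z":0,"turn":-0.04},{"x":-1.7,"y":4,"z":0,"turn":-0.039},{"x":-1.7,"y":4,"z":0,"turn":0},{"x":-1.7,"y":4,"z":0,"turn":0}]'
python3 -m crank '[{"x":-1.7,"y":3,"z":0,"turn":0},{"x":-1.5,"y":3,"z":0,"turn":0},{"x":0,"y":0,"z":0,"turn":0},{"x":0,"y":0,"z":0,"turn":0},{"x":0,"y":0,"z":0,"turn":0}]'
python3 - <<'E'
from plant import manip
import cv2,numpy as np
from scipy.spatial.transform import Rotation as R
s=manip.state();q=s["tool_rot"];M=R.from_quat([q[1],q[2],q[3],q[0]]).as_matrix()
print(s["tool_pos"],M[:,1],np.degrees(np.arctan2(M[1,1],M[0,1])),(M.T@(np.array([.549,-.0243,.0825])-s["tool_pos"])*100).round(2))
E
```

```text
time: 6.05
tool_pos: [0.4269, -0.289, 0.215]
tool_rot: [0.002, -0.008, 1.0, -0.002]
contact_force: [1.0, -0.7, -1.9]
gripper_width: 0.25
grasp_force: 59.0
time: 6.55
tool_pos: [0.486, -0.1001, 0.2103]
tool_rot: [-0.001, -0.068, 0.998, 0.0]
contact_force: [1.4, -1.1, -1.3]
gripper_width: 0.256
grasp_force: 59.1
time: 7.05
tool_pos: [0.5095, -0.0388, 0.2107]
tool_rot: [-0.001, -0.067, 0.998, -0.0]
contact_force: [0.4, 0.1, -1.7]
gripper_width: 0.252
grasp_force: 59.5
[ 0.50952217 -0.03876908  0.2106795 ] [-1.34644560e-01  9.90893961e-01  2.67722414e-05] 97.73806703040097 [-4.12  0.9  12.81]
```

```bash
python3 -m crank '[{"x":-2.1,"y":0.5,"z":0,"turn":0},{"x":-2,"y":0.4,"z":0,"turn":0},{"x":0,"y":0,"z":3,"turn":0},{"x":0,"y":0,"z":3,"turn":0},{"x":0,"y":0,"z":2,"turn":0}]'
python3 -m crank '[{"x":0,"y":0,"z":0,"turn":0},{"x":0,"y":0,"z":0,"turn":0},{"x":0,"y":0,"z":0,"turn":0}]'
python3 - <<'E'
from plant import manip
import cv2,numpy as np
from h import *
from scipy.spatial.transform import Rotation as R
s=manip.state();q=s["tool_rot"];M=R.from_quat([q[1],q[2],q[3],q[0]]).as_matrix()
print(s["tool_pos"],(M.T@(np.array([.549,-.0243,.0825])-s["tool_pos"])*100).round(2))
p,z=manip.grab_frame("scene");cv2.imwrite("pics/s2.png",p[80:320,180:500,::-1].repeat(2,0).repeat(2,1))
W=cloud(p,z,manip.camera_model("scene"));h=cv2.cvtColor(p,cv2.COLOR_RGB2HSV)
m=(h[...,0]>8)&(h[...,0]<22)&(h[...,1]>90)&(W[...,2]>.06)&(W[...,2]<.15);m[:80]=0;m[320:]=0;P=W[m];print(len(P),rect(P),np.percentile(P[:,2],[2,50,98]))
E
```

```text
time: 7.55
tool_pos: [0.5481, -0.0249, 0.1288]
tool_rot: [-0.002, -0.067, 0.998, 0.0]
contact_force: [-0.4, -0.2, -2.0]
gripper_width: 0.25
grasp_force: 59.6
time: 7.85
tool_pos: [0.5506, -0.0245, 0.1333]
tool_rot: [0.002, -0.067, 0.998, -0.0]
contact_force: [0.5, 0.3, -1.3]
gripper_width: 0.249
grasp_force: 59.5
[ 0.55056028 -0.02451401  0.13328146] [0.17 0.05 5.08]
774 (array([ 554.1, -129.1]), array([251.3,  90.4]), 89.1) [0.10487046 0.11915955 0.1247408 ]
```

View pics/s2.png

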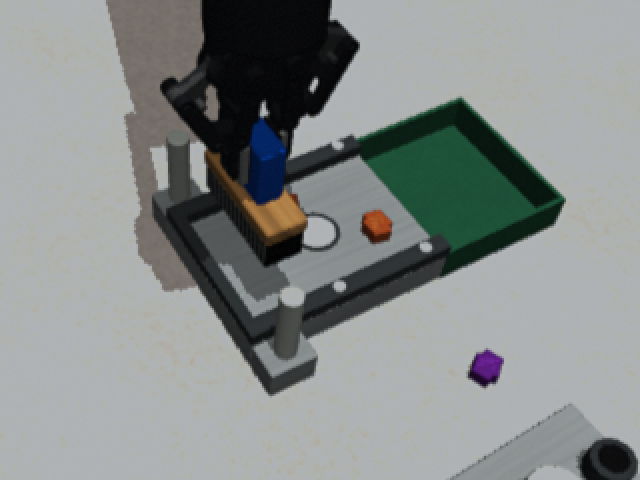

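The brush hangs upright and square to the bed above the back part, at (260,200) in the crop, with the far lump just showing beyond it at (293,200). Lower it.

```bash
python3 -m crank '[{"x":0.2,"y":0,"z":2,"turn":0},{"x":0,"y":0,"z":1.5,"turn":0},{"x":0,"y":0,"z":1,"turn":0},{"x":0,"y":0,"z":0.3,"turn":0},{"x":0,"y":0,"z":0,"turn":0}]'
python3 -m crank '[{"x":0,"y":0,"z":0,"turn":0},{"x":0,"y":0,"z":0,"turn":0},{"x":0,"y":0,"z":0,"turn":0}]'
```

```text
time: 8.4
tool_pos: [0.5472, -0.0239, 0.0829]
tool_rot: [-0.0, -0.068, 0.998, 0.0]
contact_force: [0.1, -0.3, -0.9]
gripper_width: 0.248
grasp_force: 59.5
time: 8.7
tool_pos: [0.548, -0.0241, 0.084]
tool_rot: [0.001, -0.068, 0.998, -0.0]
contact_force: [0.5, 1.1, -2.1]
gripper_width: 0.247
grasp_force: 59.5
```

```bash
python3 -m crank '[{"x":0,"y":1,"z":0.1,"turn":0},{"x":0,"y":1,"z":0,"turn":0},{"x":0,"y":1,"z":0,"turn":0},{"x":0,"y":1,"z":0,"turn":0},{"x":0,"y":1,"z":0,"turn":0}]'
python3 -m crank '[{"x":0,"y":1,"z":0,"turn":0},{"x":0,"y":1,"z":0,"turn":0},{"x":0,"y":1,"z":0,"turn":0},{"x":0,"y":1,"z":0,"turn":0},{"x":0,"y":1,"z":0,"turn":0}]'
python3 -m crank '[{"x":0,"y":1,"z":0,"turn":0},{"x":0,"y":1,"z":0,"turn":0},{"x":0,"y":1,"z":0,"turn":0},{"x":0,"y":1,"z":0,"turn":0},{"x":0,"y":1,"z":0,"turn":0}]'
python3 -m crank '[{"x":0,"y":0,"z":0,"turn":0},{"x":0,"y":0,"z":0,"turn":0},{"x":0,"y":0,"z":0,"turn":0}]'
python3 - <<'E'
from plant import manip
import cv2
for n in ("scene",):
    p,z=manip.grab_frame(n);cv2.imwrite("pics/s3.png",p[80:320,180:500,::-1].repeat(2,0).repeat(2,1))
E
```

```text
time: 9.2
tool_pos: [0.5405, 0.0267, 0.0823]
tool_rot: [-0.0, -0.068, 0.998, 0.0]
contact_force: [-0.2, -0.1, -1.0]
gripper_width: 0.251
grasp_force: 59.6
time: 9.7
tool_pos: [0.5338, 0.0759, 0.0823]
tool_rot: [0.0, -0.068, 0.998, -0.0]
contact_force: [-0.0, 0.3, -2.4]
gripper_width: 0.249
grasp_force: 59.5
time: 10.2
tool_pos: [0.527, 0.1255, 0.0823]
tool_rot: [0.0, -0.068, 0.998, 0.0]
contact_force: [-0.0, -0.8, -1.3]
gripper_width: 0.255
grasp_force: 59.5
time: 10.5
tool_pos: [0.5272, 0.1244, 0.0823]
tool_rot: [-0.0, -0.068, 0.998, -0.0]
contact_force: [-0.7, 0.3, -1.4]
gripper_width: 0.249
grasp_force: 59.5
```

View pics/s3.png

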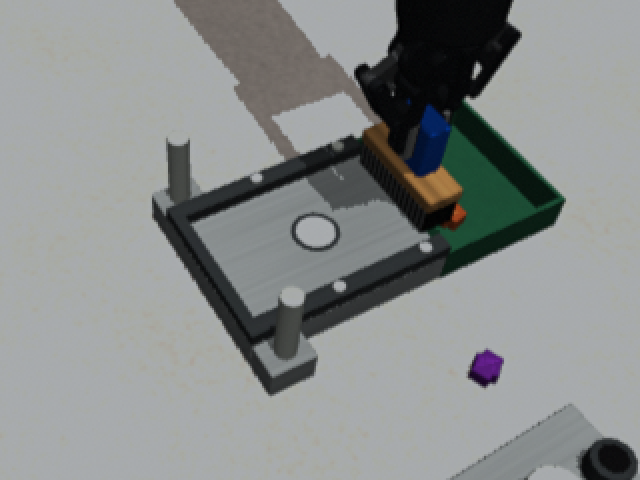

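The bed is empty and one lump shows in front of the bristles at (455,215). I'll push a little further, lift and check the tray.

```bash
python3 -m crank '[{"x":0,"y":1,"z":0,"turn":0},{"x":0,"y":1,"z":0,"turn":0},{"x":0,"y":0,"z":0,"turn":0},{"x":0,"y":0,"z":-2,"turn":0},{"x":0,"y":0,"z":-3,"turn":0}]'
python3 -m crank '[{"x":0,"y":-1,"z":-4,"turn":0},{"x":0,"y":-3,"z":-2,"turn":0},{"x":0,"y":-4,"z":0,"turn":0},{"x":0,"y":-4,"z":0,"turn":0},{"x":0,"y":-4,"z":0,"turn":0}]'
python3 -m crank '[{"x":0,"y":-4,"z":0,"turn":0},{"x":0,"y":-4,"z":0,"turn":0},{"x":0,"y":-4,"z":0,"turn":0},{"x":0,"y":0,"z":0,"turn":0}]'
python3 - <<'E'
from plant import manip
import cv2,numpy as np
from h import *
o=np.array([.5438,.0356]);ex=np.array([-.1347,.991]);ey=np.array([-.991,-.1347])
for n in ("scene","top"):
    p,z=manip.grab_frame(n);W=cloud(p,z,manip.camera_model(n));h=cv2.cvtColor(p,cv2.COLOR_RGB2HSV)
    r=W[...,:2]-o;m=((h[...,0]<14)|(h[...,0]>172))&(h[...,1]>120)&(np.abs(r@ex)<.25)&(np.abs(r@ey)<.12)&(W[...,2]<.06)
    k,l=cv2.connectedComponents(m.astype(np.uint8))
    for i in range(1,k):
        if (l==i).sum()>15:
            P=W[l==i];c=np.median(P,0);print(n,len(P),"press",((c[:2]-o)@ex).round(3),((c[:2]-o)@ey).round(3),P[:,2].max().round(3))
    cv2.imwrite(f"pics/{n}4.png",p[:,:,::-1])
E
```

```text
time: 11.05
tool_pos: [0.5224, 0.1444, 0.1302]
tool_rot: [-0.003, -0.068, 0.998, -0.0]
contact_force: [0.4, -0.5, -2.0]
gripper_width: 0.252
grasp_force: 59.5
time: 11.55
tool_pos: [0.5462, -0.0153, 0.1928]
tool_rot: [0.0, -0.068, 0.998, -0.0]
contact_force: [1.3, 0.0, -2.2]
gripper_width: 0.25
grasp_force: 59.6
time: 11.95
tool_pos: [0.5626, -0.1371, 0.1924]
tool_rot: [0.0, -0.065, 0.998, -0.001]
contact_force: [-0.9, 0.4, -1.4]
gripper_width: 0.244
grasp_force: 59.8
scene 148 press 0.12 0.033 0.019
scene 164 press 0.117 -0.027 0.02
top 138 press 0.121 -0.024 0.021
top 146 press 0.124 0.036 0.02
```

View pics/scene4.png

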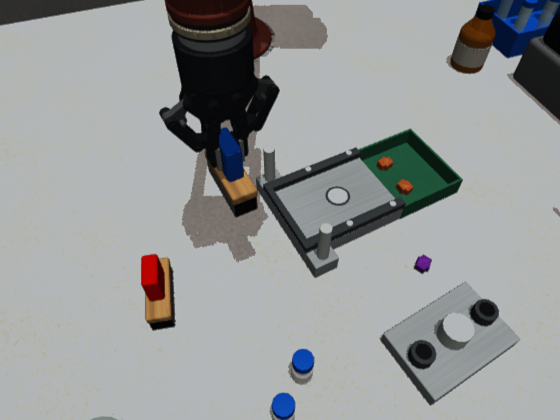

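Both lumps lie in the tray at about (386,162) and (405,186). Next, stand the brush on clear bench near its old place, away from the red one at (157,290).

```bash
python3 -m crank '[{"x":2.5,"y":-3,"z":0,"turn":0},{"x":2.5,"y":-4,"z":0,"turn":0},{"x":2.5,"y":-3.5,"z":0,"turn":0},{"x":1,"y":-1.5,"z":3,"turn":0},{"x":0,"y":0,"z":4,"turn":0}]'
python3 -m crank '[{"x":0,"y":0,"z":4,"turn":0},{"x":0,"y":0,"z":1.5,"turn":0},{"x":0,"y":0,"z":0,"turn":0},{"x":0,"y":0,"z":0,"turn":0},{"x":0,"y":0,"z":0,"turn":0}]'
```

```text
time: 12.55
tool_pos: [0.4956, -0.2656, 0.1249]
tool_rot: [0.003, -0.067, 0.998, -0.003]
contact_force: [1.1, 0.2, -2.5]
gripper_width: 0.251
grasp_force: 60.1
time: 13.05
tool_pos: [0.4963, -0.2642, 0.0703]
tool_rot: [0.002, -0.068, 0.998, -0.002]
contact_force: [-0.1, -0.1, -2.2]
gripper_width: 0.25
grasp_force: 59.9
```

```bash
python3 -m crank '[{"x":0,"y":0,"z":1,"turn":0},{"x":0,"y":0,"z":0.6,"turn":0},{"x":0,"y":0,"z":0,"turn":0},{"x":0,"y":0,"z":0,"turn":0},{"x":0,"y":0,"z":0,"turn":0}]'
python3 -m crank '[{"x":0,"y":0,"z":0.1,"turn":0},{"x":0,"y":0,"z":0.1,"turn":0},{"x":0,"y":0,"z":0,"turn":0},{"x":0,"y":0,"z":0,"turn":0},{"x":0,"y":0,"z":0,"turn":0}]'
```

```text
time: 13.55
tool_pos: [0.4944, -0.2634, 0.0513]
tool_rot: [0.0, -0.068, 0.998, -0.0]
contact_force: [0.2, 0.5, -1.9]
gripper_width: 0.253
grasp_force: 60.1
time: 14.05
tool_pos: [0.4945, -0.2636, 0.0513]
tool_rot: [-0.0, -0.068, 0.998, 0.0]
contact_force: [-5.7, 3.0, 10.0]
gripper_width: 0.249
grasp_force: 61.7
```

It is resting on the bench (contact force 10 N). Release and retreat upward.

```bash
python3 -m crank '[{"x":0,"y":0,"z":-0.1,"turn":0},{"x":0,"y":0,"z":0,"turn":0},{"x":0,"y":0,"z":0,"turn":0},{"x":0,"y":0,"z":0,"turn":0},{"x":0,"y":0,"z":0,"turn":0}]' 100
python3 -m crank '[{"x":0,"y":0,"z":0,"turn":0},{"x":0,"y":0,"z":0,"turn":0},{"x":0,"y":0,"z":0,"turn":0},{"x":0,"y":0,"z":-1,"turn":0},{"x":0,"y":0,"z":-2,"turn":0}]'
python3 -m crank '[{"x":0,"y":0,"z":-4,"turn":0},{"x":0,"y":0,"z":-4,"turn":0},{"x":0,"y":0,"z":-3,"turn":0},{"x":0,"y":0,"z":0,"turn":0},{"x":0,"y":0,"z":0,"turn":0}]'
python3 - <<'E'
from plant import manip
import cv2
p,z=manip.grab_frame("scene");cv2.imwrite("pics/s5.png",p[:,:,::-1])
E
```

```text
time: 14.55
tool_pos: [0.4942, -0.2633, 0.05]
tool_rot: [-0.0, -0.068, 0.998, 0.0]
contact_force: [-0.3, -0.1, 0.6]
gripper_width: 0.998
grasp_force: 0.0
time: 15.05
tool_pos: [0.4932, -0.2626, 0.0793]
tool_rot: [-0.001, -0.068, 0.998, 0.001]
contact_force: [-0.2, 0.1, 0.7]
gripper_width: 1.002
grasp_force: 0.0
time: 15.55
tool_pos: [0.4948, -0.2637, 0.1919]
tool_rot: [0.001, -0.068, 0.998, -0.001]
contact_force: [0.7, 0.8, -0.1]
gripper_width: 1.001
grasp_force: 0.0
```

View pics/s5.png

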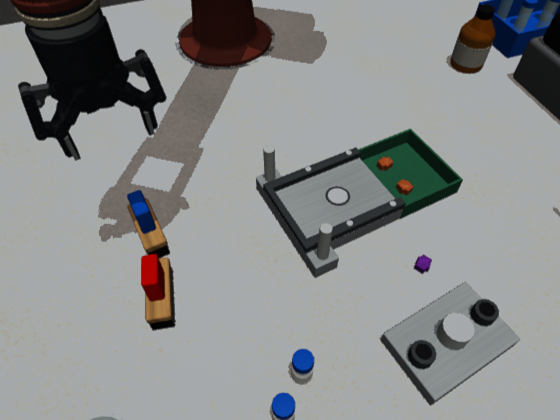

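The blue brush stands upright at (142,212), clear of the die set and of the red brush, with both lumps in the tray and the gripper clear.

```bash
python3 -c "
from plant import manip
print(manip.job_done())"
```

```text
the job is handed in; nothing more can be done
None
```

I swept both lumps into the catch tray with the blue brush, stood it upright on the bench clear of the die set and let go, and handed the job in at about 16 s; no verdict came back.

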